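Set up the folding trestle and lay the batten on it

TASK

Swing the folding trestle's leg all the way out until it snaps home in its detent. Then lay the bare wooden batten flat across the trestle's fixed rail and the crosshead of the leg, between the wooden pins of both and overhanging about equally at its two ends, and let go of it. Leave the sanding block, the tape measure and the screwdriver where they lie.

Things in the scene. Friction and masses are not known exactly. Their poses are not given: they have to be found in the camera images.
- stand: Low wooden folding trestle, screwed to the bench (cannot move). Origin on the bench top under the middle of its fixed rail; x axis points from the leg's side to the rail, z up. Plywood base 15 mm thick, x -105 to +30, y -70 to +70 mm. Its leg turns about the vertical line x = -55, y = 0 mm; seated, the crosshead's middle is at x = -190, y = 0 mm, crosshead parallel to the rail.
- rail_top (a point): Middle of the fixed rail's level top, 70 mm above the bench; axes as the trestle's. The wooden rail is 24 mm (x) by 90 mm (y). Two wooden pins, 8 mm thick and 14 mm tall, stand on it at y = -34.5 and +34.5 mm (61 mm clear between them).
- detent (a point): Steel spring plunger of the detent, in a bracket on the trestle's base, 33 mm to the -y side of the leg's pivot. Bracket and plunger reach y = -62 mm in the trestle's frame and stay below 65 mm above the bench. The plunger moves up and down by itself as the leg turns.
- leg (a joint): Angle of the leg, rad. 0 folded: leg along the trestle's +y; turns counter-clockwise seen from above; pi/2 fully out: leg along its -x. Starts at 0 to 0.35. Light friction until about 1.05; from there a sprung detent resists (about 3 N at the crosshead) up to its crest at 1.35 and pushes back if let go; past the crest it snaps the leg to its stop at pi/2 and keeps it there.
- leg_head (a point): Middle of the level top of the leg's wooden crosshead, 70 mm above the bench, 135 mm from the pivot. y axis: along the leg, away from the pivot; swinging out moves it towards its -x. Crosshead 85 mm long (x), 22 wide (y), 14 thick (56 to 70 mm above the bench), both ends free; pins like the rail's (8 mm thick, 14 tall) on top at x = -34.5 and +34.5 mm.
- leg_post (a point): Middle of the 22 x 22 mm wooden post under the crosshead, 28 mm above the bench; it reaches from 2 mm above the bench to the crosshead. A flat bar 22 mm wide, 21 to 31 mm above the bench, joins it to the pivot. Axes as leg_head.
- leg_hinge (a point): Point on the leg's vertical pivot axis, 70 mm above the bench; y axis along the leg. The pivot bolt below it reaches 42 mm above the bench.
- batten_center (a point): Centre of the bare pale wooden batten, 240 mm long (its x axis) by 45 mm wide (y) by 20 mm thick (z), about 0.14 kg, lying flat on the bench on the right of the trestle.
- sand_block_center (a point): Centre of the brown cork sanding block, 62 x 112 x 29 mm, lying on the bench at the right, nearer to the trestle than the batten or farther from it. Bystander.
- tape: Yellow tape measure, 63 x 99 x 37 mm, lying on its side; origin under its centre. Bystander.
- screwdriver: Screwdriver with a blue handle, 182 mm long (y axis), 27 mm thick; origin under its centre. Bystander.
Things that resemble listed ones, but are neither listed nor needed, are in the scene too. Of the things that look like the part that bears batten_center, the larger one is meant.

How it is judged (in metres and radians):
On the way:
1. the leg is swung out and seated in its detent, the batten still lying on the bench (value of joint leg above 1.52 rad and height (world z) of batten_center below 0.03 m), for 0.3 s.
At the end, for the whole second after the job is handed in: Leg seated (joint above 1.52 rad). Batten at rest and released, flat (tilt < 0.04 rad) on rail and crosshead (centre 76 to 84 mm up), its centre within 12 mm of the trestle's centre line and 20 mm of midway between rail and crosshead, its length within 0.12 rad of that line (value of joint leg above 1.52 rad and height (world z) of batten_center between 0.076 and 0.084 m and angle between batten_center's own z axis and vertical below 0.04 rad and angle between the x axis of batten_center and the x axis of stand, either way round below 0.12 rad and x of batten_center in the frame of stand between -0.115 and -0.075 m and y of batten_center in the frame of stand between -0.012 and 0.012 m and linear speed of batten below 0.02 m/s); the robot touches nothing.
It fails at once if the sanding block is moved more than 30 mm (distance of sand_block_center from where it was at the start of the episode above 0.03 m).
It fails at once if the tape measure is moved more than 30 mm (distance of tape from where it was at the start of the episode above 0.03 m).
It fails at once if the screwdriver is moved more than 30 mm (distance of screwdriver from where it was at the start of the episode above 0.03 m).
It also fails if it takes over 59 s, if anything falls off the work surface, if the arm or the gripper's body presses on something with over 40 N, if the wrist force passes 120 N, or if a joint passes its speed limit or range.

ROBOT

A 6-joint arm with a two-finger parallel gripper is mounted at the origin on a cart in front of the work surface, level with it; the furniture and walls round the work are solid. World frame = base frame: x ahead of the robot, y to its left, z up, the work surface at z = 0. Lengths are in m, angles in degrees, forces in N, time in s.
With the tool pointing down it reaches from about 0.4 to 0.825 m from the base axis. Payload 7 kg.
Tool frame: the origin (TCP) lies between the finger pads; the fingertips stand 25 mm ahead of it and the grasp point (between the pads) lies 6 mm ahead of it; z points along the fingers, y is the line along which they close (so a half turn about z gives the same grasp; the last joint's range is limited). The gripper opens to 88 mm and grips with 3 to 60 N. Pads are 19 mm wide; open, the fingers measure 130 mm over their backs; the gripper's body (78 mm by 193 mm) begins 47 mm behind the grasp point.
Start: joints at [83.6, 20.546, 0.682, 0, -70.136, -16.507], TCP at [0.263, 0.622, 0.252] pointing down, gripper open.
Joint ranges: [-176.03, 176.03], [-82.01, 121.73], [-58.28, 71.71], [-173.87, 95.51], [-174.79, -0.11], [-173.66, 173.66]. Speed limits (degrees/s): [136.94, 136.94, 172.46, 180, 180, 180].

INTERFACE

Orientations are given as [roll, pitch, yaw] about the fixed x, y, z axes, in that order (R = Rz(yaw) Ry(pitch) Rx(roll)).
In Python, from plant import r gives the robot as it stands.
- The arm moves only by the shell command python3 -m crank 'ROWS' [FORCE]. ROWS is JSON, a list of rows, each a list of 3 entries, a list of its own where there are three numbers: the turn, a rotation vector about the tool's x, y, z in degrees, then the shift along the tool's x, y, z in cm, then the closure, from -1 (fully open) to 1 (shut). In form: [[[wx, wy, wz], [dx, dy, dz], fingers], ...]. A call has 1 to 8 rows; each row shifts and turns the commanded pose from where the row before left it, along the tool's axes as they then stand; what a row does not reach is not made up. A row lasts 1/10 s, in which the tool goes at most 50 mm and 8.59 degrees, less where a joint would pass 70% of its speed; a pose out of reach is approached as far as the arm can. A call with a gripper value outside its range is refused whole. The fingers move at their own pace and stop on an object; FORCE is the grip in N (left out, the last holds). Time passes only in rows, so rows that do not move let the fingers close. It gives the time, the measured TCP pose, the force, the opening and the grip force at its end, in the units of the state.
- r.get_state(): the state, without advancing time (a new reading comes with each control period).
- r.capture(name): name is "scene" or "side" or "wrist"; returns a dict with "color" (420x560x3 uint8, red, green, blue), "range_z" (420x560 float32, m along the optical axis (not along the pixel's ray), 0 where there is no reading), "intrinsics" (3x3 intrinsics, pixels), "world_from_camera" (4x4, takes a point from camera to world coordinates); the wrist camera has in their place "hand_eye" (4x4, takes a point from camera to tool coordinates, whose origin is the TCP and whose axes are the flange's). Camera axes: x right, y down, z forward; pixel columns grow to the right and rows downward; lengths in m; the calibration is good to about 2 mm. A picture is of the moment at which its call begins: read the wrist's pose just before it.
- r.close_job(): hands the job in; it is judged then, once.
The state is a dict: "time_s": time; "joints": joint angles; "qd": joint speeds; "joint_torque": joint torques, N m; "tcp_pos": TCP position; "eef_rot": TCP orientation; "contact_force": force on the tool from outside, world axes, zero at the start; "moment": the same for the moment, N m; "gripper_width": finger opening in m; "gripper_force": force on a finger pad.
Only numpy, scipy, OpenCV 4.12 (cv2) and the standard library are available. Lean on these libraries where they do the work, as an engineer would, in place of code of your own. Each camera call takes 0.05 s, during which the arm holds its last target. There are 200 camera calls.

## Working session

There is one attempt and no reset: what is moved stays moved. The work goes in short steps, Python scripts to look and compute and a shell command to move; the robot and the scene stay as the last step left them, time stands still between calls to the robot, and variables do not carry over. Pictures are saved under pics/ and viewed, at most 10 in all, crops included, and the job is handed in when it is done.

```bash
ls; mkdir -p pics
python3 - <<'E'
from plant import r
import cv2,numpy as np,pickle
s=r.get_state(); print(s)
d={}
for n in("scene","side"):
    c=r.capture(n); d[n]=c
    cv2.imwrite(f"pics/{n}0.png",c["color"][:,:,::-1]); print(n,c["intrinsics"].tolist(),c["world_from_camera"].round(3).tolist())
pickle.dump(d,open("d0.pkl","wb"))
E
```

```text
pics
{'time_s': 0.0, 'joints': array([ 8.36019933e+01,  2.05912575e+01,  6.32539856e-01, -2.07326184e-02,
       -7.01345513e+01, -1.65085685e+01]), 'qd': array([-0.01954715,  0.07815881,  0.09729177, -0.00295635, -0.06816085,
        0.02876774]), 'joint_torque': array([-2.26786622e-03, -5.82717025e+01,  2.93043870e+01,  6.99736655e+00,
        6.81309117e-03, -1.51407144e-04]), 'tcp_pos': array([0.26255499, 0.62135151, 0.25061335]), 'eef_rot': array([ 1.79905037e+02, -7.81944095e-03, -2.29136298e+01]), 'contact_force': array([-0.02650349, -0.34740295,  0.48647264]), 'moment': array([0.01792751, 0.01167309, 0.02169255]), 'gripper_force': 0.0, 'gripper_width': 0.08733697284245967}
scene [[379.0497580363613, 0.0, 276.9562263989529], [0.0, 379.0497580363613, 211.7434658940689], [0.0, 0.0, 1.0]] [[0.548, -0.585, 0.597, -0.073], [-0.836, -0.391, 0.385, -0.486], [0.008, -0.71, -0.704, 0.862], [0.0, 0.0, 0.0, 1.0]]
side [[537.7636399917138, 0.0, 289.4807965616784], [0.0, 537.7636399917138, 204.16311305049848], [0.0, 0.0, 1.0]] [[-0.995, -0.059, 0.075, 0.468], [-0.094, 0.758, -0.646, 0.926], [-0.019, -0.65, -0.76, 1.223], [0.0, 0.0, 0.0, 1.0]]
```

View pics/scene0.png

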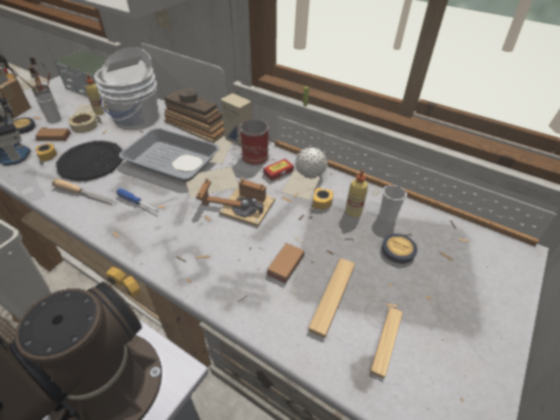

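View pics/side0.png

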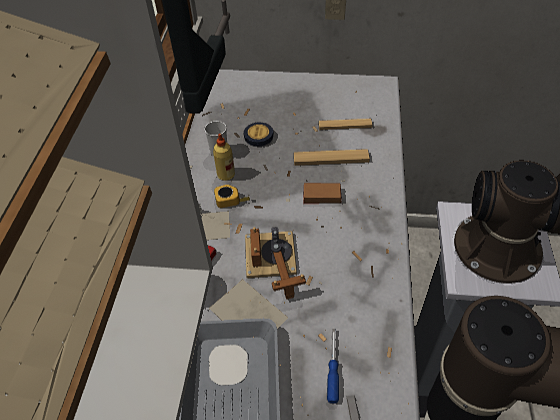

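The scene view shows the trestle at about (245,200), the large batten at (332,296), a smaller decoy at (387,340) and the cork block at (286,262). The side view has the trestle at (272,260), the large batten at (331,157) and the block at (322,192). Next I'll enlarge and measure.

```bash
cat > h.py <<'E'
import numpy as np,cv2
def cloud(c,T=None):
    K=c["intrinsics"];z=c["range_z"];v,u=np.mgrid[:z.shape[0],:z.shape[1]]
    T=c["world_from_camera"] if T is None else T
    p=np.stack([(u-K[0,2])/K[0,0]*z,(v-K[1,2])/K[1,1]*z,z],-1)
    return p@T[:3,:3].T+T[:3,3]
E
python3 - <<'E'
import pickle,cv2,numpy as np
from h import *
d=pickle.load(open("d0.pkl","rb"))
a=d["scene"]["color"][165:235,175:305,::-1]; b=d["side"]["color"][135:305,230:380,::-1]
cv2.imwrite("pics/c1.png",np.hstack([cv2.resize(b,None,fx=3.5,fy=3.5,interpolation=2)]))
for n in d:
    P=cloud(d[n]);m=(d[n]["range_z"]>0)
    print(n,"bench z",np.median(P[m&(abs(P[...,2])<.02)][:,2]))
    # band masks, components
    for lo,hi in((.014,.034),(.06,.076)):
        k=(m&(P[...,2]>lo)&(P[...,2]<hi)&(P[...,0]>.25)&(P[...,0]<.85)&(P[...,1]>-.45)&(P[...,1]<.5)).astype(np.uint8)
        N,L,S,_=cv2.connectedComponentsWithStats(k)
        for i in range(1,N):
            if S[i,4]<25: continue
            q=P[L==i]; r=cv2.minAreaRect((q[:,:2]*1000).astype(np.float32))
            print(n,lo,S[i,:5],np.round(r[0]),np.round(r[1]),round(r[2],1),"z",np.median(q[:,2]).round(4))
E
```

```text
scene bench z -4.802098046663428e-05
scene 0.014 [194 129  21  12 106] [842. 449.] [14. 99.] 1.1 z 0.0243
scene 0.014 [180 138  35  16 191] [769. 422.] [ 19. 155.] 8.1 z 0.0247
scene 0.014 [143 155  71  26 118] [626. 371.] [121. 252.] 50.4 z 0.0224
scene 0.014 [242 154  22   8  95] [821. 201.] [26. 80.] 24.7 z 0.0248
scene 0.014 [263 161  28  17 280] [820.  95.] [59. 84.] 68.4 z 0.0289
scene 0.014 [116 188  41  23 203] [439. 388.] [ 27. 171.] 4.7 z 0.022
scene 0.014 [200 189  73  35 936] [614. 114.] [133. 213.] 9.5 z 0.0203
scene 0.014 [312 196  21  12 112] [ 756. -126.] [30. 70.] 43.1 z 0.0264
scene 0.014 [345 205  18  10  81] [ 782. -222.] [26. 55.] 14.7 z 0.023
scene 0.014 [379 209  19  11  83] [ 820. -321.] [24. 57.] 12.5 z 0.0238
scene 0.014 [381 233  36  29 772] [ 717. -398.] [99. 98.] 3.1 z 0.024
scene 0.014 [266 243  38  38 768] [ 492. -151.] [114.  61.] 4.4 z 0.0274
scene 0.014 [ 308  258   47   78 1387] [ 473. -310.] [243.  45.] 7.8 z 0.0197
scene 0.06 [193 119  17  10  64] [843. 460.] [77. 12.] 89.5 z 0.0683
scene 0.06 [241 146  25   9  80] [813. 193.] [42. 89.] 26.0 z 0.0
[... 737 characters left out ...]
38
side 0.014 [ 245  231   52   49 1337] [623.  93.] [134. 168.] 9.5 z 0.0187
side 0.014 [208 246   8  12  55] [783.  91.] [17. 34.] 19.5 z 0.0279
side 0.014 [284 289  10   9  37] [563. 211.] [16. 29.] 67.9 z 0.0282
side 0.014 [197 324  78  84 835] [634. 370.] [132. 263.] 53.3 z 0.0242
side 0.014 [327 329  12  75 509] [440. 386.] [ 25. 180.] 2.1 z 0.0241
side 0.014 [186 354  10  47 186] [766. 444.] [ 12. 113.] 6.7 z 0.0217
side 0.06 [215 128  10   6  31] [ 834. -349.] [15. 29.] 84.0 z 0.0696
side 0.06 [215 159  18  10  69] [ 795. -200.] [53. 24.] 19.2 z 0.0682
side 0.06 [250 229  11  30 242] [662.  87.] [24. 90.] 10.2 z 0.07
side 0.06 [272 276  34  15 285] [561. 203.] [85. 29.] 20.0 z 0.0695
```

View pics/c1.png

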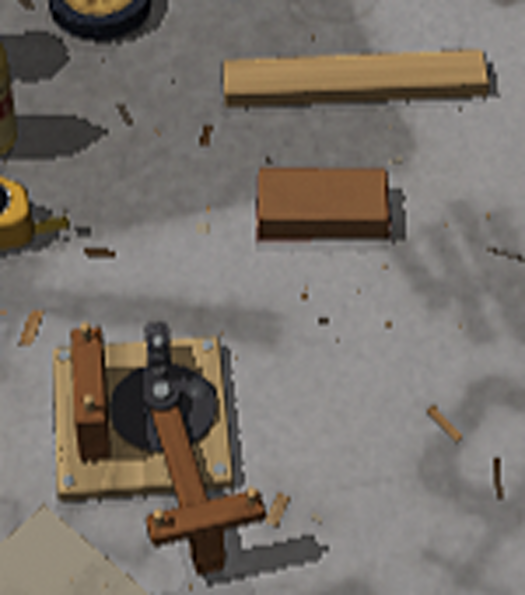

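The rail's middle is at (661,86) mm with stand x at about 10°, and the pivot is near (607,76). The crosshead is at (560,202), 134 mm from the pivot (135 expected), so the leg starts near 10.5°. The batten is at (473,-310) at 7.8°, 243x45 mm and z 20. I'll go above the crosshead and check with the wrist camera.

```bash
cat >> h.py <<'E'
def go(x,y,z,yaw=None):
    "tool-axes shift (cm) to world TCP point (m), and the tool turn vector to [180,0,yaw]"
    from plant import r
    from scipy.spatial.transform import Rotation as Q
    s=r.get_state();R=Q.from_euler('xyz',s["eef_rot"],degrees=True)
    d=R.inv().apply(np.array([x,y,z])-s["tcp_pos"])*100
    print("shift cm",d.round(2),end=" ")
    if yaw is not None: print("turn",(R.inv()*Q.from_euler('xyz',[180,0,yaw],degrees=True)).as_rotvec(degrees=True).round(2),end="")
    print(" tcp",s["tcp_pos"].round(4),s["eef_rot"].round(2),"t",round(s["time_s"],2))
E
python3 -c "
from h import *
go(.560,.202,.25,-159.5)"
```

```text
shift cm [43.72 27.05  0.12] turn [ 3.0000e-02 -1.1000e-01  1.3659e+02] tcp [0.2626 0.6214 0.2507] [ 1.7991e+02 -1.0000e-02 -2.2910e+01] t 0.1
```

```bash
python3 -m crank '[[[0,0,0],[2.73,1.69,0],-1],[[0,0,0],[2.73,1.69,0],-1],[[0,0,0],[2.73,1.69,0],-1],[[0,0,0],[2.73,1.69,0],-1],[[0,0,0],[2.73,1.69,0],-1],[[0,0,0],[2.73,1.69,0],-1],[[0,0,0],[2.73,1.69,0],-1],[[0,0,0],[2.73,1.69,0],-1]]'
python3 -m crank '[[[0,0,0],[2.73,1.69,0],-1],[[0,0,0],[2.73,1.69,0],-1],[[0,0,0],[2.73,1.69,0],-1],[[0,0,0],[2.73,1.69,0],-1],[[0,0,0],[2.73,1.69,0],-1],[[0,0,0],[2.73,1.69,0],-1],[[0,0,0],[2.73,1.69,0],-1],[[0,0,0],[2.73,1.69,0],-1]]'
python3 -m crank '[[[0,0,8],[0,0,0],-1],[[0,0,8],[0,0,0],-1],[[0,0,8],[0,0,0],-1],[[0,0,8],[0,0,0],-1],[[0,0,8],[0,0,0],-1],[[0,0,8],[0,0,0],-1],[[0,0,8],[0,0,0],-1],[[0,0,0],[0,0,0],-1]]'
python3 -c "
from h import *
from plant import r
go(.560,.202,.25,-159.5);print(r.get_state()['joints'].round(1))"
```

```text
time_s: 0.9
tcp_pos: [0.4117, 0.4109, 0.2513]
eef_rot: [180.0, 0.0, -22.9]
contact_force: [0.6, 1.6, 0.6]
gripper_width: 0.0878
gripper_force: 0.0
time_s: 1.7
tcp_pos: [0.5603, 0.2014, 0.2513]
eef_rot: [180.0, 0.0, -22.9]
contact_force: [0.1, -0.0, -0.7]
gripper_width: 0.0876
gripper_force: 0.0
time_s: 2.5
tcp_pos: [0.5596, 0.2025, 0.2512]
eef_rot: [180.0, -0.0, -79.0]
contact_force: [0.0, -0.5, 0.1]
gripper_width: 0.0872
gripper_force: 0.0
shift cm [ 0.06 -0.03  0.12] turn [ 3.000e-02 -4.000e-02  8.047e+01] tcp [0.5596 0.2025 0.2512] [ 1.7995e+02 -1.0000e-02 -7.9030e+01] t 2.5
[ 38.7  13.1  -9.8  -0.  -67.1 -27.7]
```

```bash
python3 -m crank '[[[0,0,8],[0,0,0],-1],[[0,0,8],[0,0,0],-1],[[0,0,8],[0,0,0],-1],[[0,0,8],[0,0,0],-1],[[0,0,8],[0,0,0],-1],[[0,0,8],[0,0,0],-1],[[0,0,8],[0,0,0],-1],[[0,0,8],[0,0,0],-1]]'
python3 -m crank '[[[0,0,8],[0,0,0],-1],[[0,0,8.4],[0,0,0],-1],[[0,0,0],[0,0,0],-1]]'
cat >> h.py <<'E'
def wrist(name=None):
    from plant import r
    from scipy.spatial.transform import Rotation as Q
    s=r.get_state();c=r.capture("wrist");T=np.eye(4)
    T[:3,:3]=Q.from_euler('xyz',s["eef_rot"],degrees=True).as_matrix();T[:3,3]=s["tcp_pos"]
    if name: cv2.imwrite(name,c["color"][:,:,::-1])
    return c,cloud(c,T@c["hand_eye"])
def rects(c,P,lo,hi,amin=300):
    k=((c["range_z"]>0)&(P[...,2]>lo)&(P[...,2]<hi)).astype(np.uint8)
    N,L,S,_=cv2.connectedComponentsWithStats(k)
    for i in range(1,N):
        if S[i,4]<amin: continue
        q=P[L==i]; a=cv2.minAreaRect((q[:,:2]*1000).astype(np.float32))
        print(lo,S[i,:5],np.round(a[0],1),np.round(a[1],1),round(a[2],1),"z",np.median(q[:,2]).round(4))
E
python3 -c "
from h import *
c,P=wrist('pics/w1.png');go(.560,.202,.25,-159.5)
rects(c,P,.064,.074);rects(c,P,.010,.035);rects(c,P,.076,.09,40)"
```

```text
time_s: 3.3
tcp_pos: [0.5597, 0.2026, 0.2513]
eef_rot: [180.0, -0.0, -143.0]
contact_force: [0.5, -0.3, 0.5]
gripper_width: 0.0875
gripper_force: 0.0
time_s: 3.6
tcp_pos: [0.5597, 0.2026, 0.2513]
eef_rot: [-180.0, -0.0, -159.2]
contact_force: [-0.3, -0.2, 0.5]
gripper_width: 0.0874
gripper_force: 0.0
shift cm [-0.   -0.06  0.14] turn [-0.   -0.02  0.55] tcp [0.5597 0.2026 0.2514] [-1.8000e+02 -2.0000e-02 -1.5895e+02] t 3.65
0.064 [ 269  152   21   78 1445] [560.1 199.8] [83.9 21.2] 20.1 z 0.0701
0.064 [ 109  221   82   30 1426] [661.3  83. ] [24.1 89.3] 10.0 z 0.0701
0.01 [   0    0   25   74 1606] [ 510.9 -128. ] [75.8 16.6] 2.5 z 0.0239
0.01 [ 388  113  145   63 2168] [438.9 382.5] [ 26.6 182.5] 1.5 z 0.0235
0.01 [ 112  130  157  122 9522] [620.  101.8] [134.5 191.4] 9.8 z 0.0191
0.01 [  0 203  22  41 578] [ 735.8 -110.7] [53.4 24. ] 22.6 z 0.0199
0.076 [275 158   8   9  56] [528.4 187.5] [7.7 6.9] 20.7 z 0.0839
0.076 [275 222   8  10  56] [592.6 211.3] [6.8 7.3] 63.4 z 0.0838
0.076 [107 233  11   9  71] [667.3  48.9] [7.2 7.2] 4.1 z 0.0835
```

View pics/w1.png

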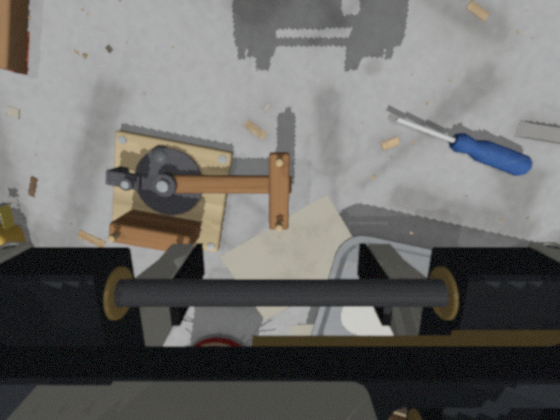

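The wrist view has the crosshead at (280,190) and the rail at (150,235); from the range data the head is at (560,200) z 70 and the rail at (661,83) z 70, 134.7 mm from head to pivot. All of this agrees. I'll descend, straddling the crosshead, and grip it.

```bash
python3 -c "
from h import *
go(.5602,.1998,.068,-159.8)"
```

```text
shift cm [ 0.05 -0.28 18.34] turn [-0.   -0.02  0.85] tcp [0.5597 0.2026 0.2514] [-1.8000e+02 -2.0000e-02 -1.5895e+02] t 3.65
```

```bash
python3 -m crank '[[[0,0,0.7],[0.05,-0.28,3],-1],[[0,0,0],[0,0,4],-1],[[0,0,0],[0,0,4],-1],[[0,0,0],[0,0,3],-1],[[0,0,0],[0,0,2.5],-1],[[0,0,0],[0,0,1.8],-1],[[0,0,0],[0,0,0],-1],[[0,0,0],[0,0,0],-1]]'
python3 -m crank '[[[0,0,0],[0,0,0],1],[[0,0,0],[0,0,0],1],[[0,0,0],[0,0,0],1],[[0,0,0],[0,0,0],1],[[0,0,0],[0,0,0],1],[[0,0,0],[0,0,0],1],[[0,0,0],[0,0,0],1]]' 15
```

```text
time_s: 4.45
tcp_pos: [0.5606, 0.1999, 0.0688]
eef_rot: [-180.0, -0.0, -159.8]
contact_force: [0.4, 0.7, 0.5]
gripper_width: 0.0875
gripper_force: 0.0
time_s: 5.15
tcp_pos: [0.5604, 0.1999, 0.0686]
eef_rot: [180.0, 0.0, -160.0]
contact_force: [-0.0, 0.2, -0.4]
gripper_width: 0.0371
gripper_force: 0.0
```

```bash
python3 -m crank '[[[0,0,0],[0,0,0],1],[[0,0,0],[0,0,0],1],[[0,0,0],[0,0,0],1],[[0,0,0],[0,0,0],1],[[0,0,0],[0,0,0],1]]' 15
python3 -c "
from h import *
import numpy as np
go(.5602,.1998,.068,-159.8)"
```

```text
time_s: 5.65
tcp_pos: [0.5604, 0.2005, 0.0685]
eef_rot: [180.0, 0.0, -160.0]
contact_force: [-0.7, 5.1, -1.3]
gripper_width: 0.0217
gripper_force: 15.0
shift cm [ 0.05 -0.06  0.05] turn [ 0.03  0.03 -0.19] tcp [0.5604 0.2005 0.0685] [ 1.7997e+02  3.0000e-02 -1.5999e+02] t 5.65
```

```bash
python3 -m crank '[[[0,0,-5],[1.18,-0.05,0],1],[[0,0,-5],[1.18,-0.05,0],1],[[0,0,-5],[1.18,-0.05,0],1],[[0,0,-5],[1.18,-0.05,0],1],[[0,0,0],[0,0,0],1]]' 15
python3 -c "
from h import *
from plant import r
p=r.get_state()['tcp_pos'][:2]-np.array([.6071,.0734]);print(np.hypot(*p),np.degrees(np.arctan2(p[1],p[0])))"
```

```text
time_s: 6.15
tcp_pos: [0.5189, 0.1757, 0.0686]
eef_rot: [-180.0, -0.0, -139.9]
contact_force: [1.3, 2.7, -5.7]
gripper_width: 0.0219
gripper_force: 15.1
0.13506102346300544 130.76581615913892
```

```bash
python3 -m crank '[[[0,0,-5],[1.18,-0.05,0],1],[[0,0,-5],[1.18,-0.05,0],1],[[0,0,-5],[1.18,-0.05,0],1],[[0,0,-5],[1.18,-0.05,0],1],[[0,0,-5],[1.18,-0.05,0],1],[[0,0,-5],[1.18,-0.05,0],1],[[0,0,-5],[1.18,-0.05,0],1],[[0,0,0],[0,0,0],1]]' 25
python3 -c "
from h import *
from plant import r
p=r.get_state()['tcp_pos'][:2]-np.array([.6071,.0734]);print(np.hypot(*p),np.degrees(np.arctan2(p[1],p[0])))"
```

```text
time_s: 6.95
tcp_pos: [0.4769, 0.1072, 0.0685]
eef_rot: [-179.9, 0.0, -105.0]
contact_force: [6.2, 0.7, -8.8]
gripper_width: 0.0215
gripper_force: 25.0
0.134554964016081 165.45339592646772
```

```bash
python3 -m crank '[[[0,0,-5],[1.18,-0.05,0],1],[[0,0,-5],[1.18,-0.05,0],1],[[0,0,-5],[1.18,-0.05,0],1],[[0,0,-5],[1.18,-0.05,0],1],[[0,0,-5],[1.18,-0.05,0],1],[[0,0,0],[0,0,0],1],[[0,0,0],[0,0,0],1]]' 25
python3 -c "
from h import *
from plant import r
p=r.get_state()['tcp_pos'][:2]-np.array([.6071,.0734]);print(np.hypot(*p),np.degrees(np.arctan2(p[1],p[0])))"
```

```text
time_s: 7.65
tcp_pos: [0.475, 0.0497, 0.0685]
eef_rot: [-179.9, 0.0, -80.2]
contact_force: [7.3, 2.1, -9.7]
gripper_width: 0.0215
gripper_force: 25.0
0.13423716328170346 -169.832742775327
```

Now I'll release, rise and check that it's seated.

```bash
python3 -m crank '[[[0,0,0],[0,0,0],-1],[[0,0,0],[0,0,0],-1],[[0,0,0],[0,0,0],-1],[[0,0,0],[0,0,0],-1],[[0,0,0],[0,0,0],-1],[[0,0,0],[0,0,0],-1],[[0,0,0],[0,0,0],-1],[[0,0,0],[0,0,0],-1]]'
python3 -m crank '[[[0,0,0],[0,0,-2],-1],[[0,0,0],[0,0,-3],-1],[[0,0,0],[0,0,-4],-1],[[0,0,0],[0,0,-4],-1],[[0,0,0],[0,0,-4],-1],[[0,0,0],[0,0,-3],-1],[[0,0,0],[0,0,0],-1]]'
python3 -c "
from h import *
c,P=wrist('pics/w2.png')
rects(c,P,.064,.074);rects(c,P,.076,.09,30);rects(c,P,.010,.035)
go(.4735,-.310,.25,-172.2)"
```

```text
time_s: 8.45
tcp_pos: [0.4731, 0.0492, 0.0686]
eef_rot: [-180.0, 0.0, -80.0]
contact_force: [-0.2, -0.5, -0.1]
gripper_width: 0.0801
gripper_force: 0.0
time_s: 9.15
tcp_pos: [0.4751, 0.0498, 0.2732]
eef_rot: [-179.5, 0.1, -80.0]
contact_force: [0.6, 0.6, -0.9]
gripper_width: 0.0874
gripper_force: 0.0
0.064 [ 100  148   34   77 1582] [661.2  82.2] [24.8 89.2] 9.5 z 0.0699
0.064 [ 273  151   20   73 1289] [474.5  49.6] [21.3 83.9] 9.6 z 0.07
0.076 [100 155  12   8  71] [666.5  48.1] [7.5 6.9] 3.7 z 0.0832
0.076 [279 156   7   8  49] [480.9  15.8] [6.5 7. ] 9.8 z 0.0841
0.076 [111 216  10   8  62] [654.9 115.9] [7.5 6.6] 83.2 z 0.0832
0.076 [279 216   7   9  52] [469.1  83.7] [7.6 6.9] 59.4 z 0.0836
0.01 [  4   0 102  22 939] [754.7 -98.2] [98.6 13.1] 21.4 z 0.0235
0.01 [ 245    0  104   37 3116] [ 493.2 -139.1] [112.5  34.4] 4.2 z 0.0282
0.01 [ 108  124  165  105 8945] [588.9  70.2] [206.5 139.2] 10.1 z 0.0165
0.01 [   0  135   53   65 2279] [815.   94.3] [58.9 70.5] 68.7 z 0.0295
0.01 [547 182  13  62 590] [105.1  33. ] [15.6 86.5] 23.1 z 0.0131
0.01 [  0 213  30  29 474] [827.1 180.6] [ 9.6 51.2] 45.3 z 0.0206
shift cm [35.42  6.3   1.99] turn [-0.13  0.27 92.2 ] tcp [0.474  0.0497 0.2707] [-1.7975e+02  8.0000e-02 -8.0000e+01] t 9.2
```

View pics/w2.png

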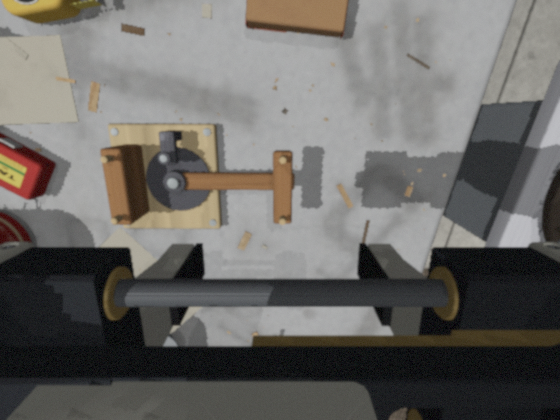

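Seated: the leg runs along the trestle's centre line, with the crosshead at (282,187) parallel to the rail at (122,185), 189.5 mm apart and both angled about 9.6°. The place target is (567.8, 65.9) mm. On to the batten.

```bash
python3 -m crank '[[[0,0,0],[3.94,0.7,0.2],-1],[[0,0,0],[3.94,0.7,0.2],-1],[[0,0,0],[3.94,0.7,0.2],-1],[[0,0,0],[3.94,0.7,0.2],-1],[[0,0,0],[3.94,0.7,0.2],-1],[[0,0,0],[3.94,0.7,0.2],-1],[[0,0,0],[3.94,0.7,0.2],-1],[[0,0,0],[3.94,0.7,0.2],-1]]'
python3 -m crank '[[[0,0,0],[3.94,0.7,0.2],-1],[[0,0,8.4],[0,0,0],-1],[[0,0,8.4],[0,0,0],-1],[[0,0,8.4],[0,0,0],-1],[[0,0,8.4],[0,0,0],-1],[[0,0,8.4],[0,0,0],-1],[[0,0,8.4],[0,0,0],-1],[[0,0,8.4],[0,0,0],-1]]'
python3 -m crank '[[[0,0,8.4],[0,0,0],-1],[[0,0,8.4],[0,0,0],-1],[[0,0,8.4],[0,0,0],-1],[[0,0,8.2],[0,0,0],-1],[[0,0,0],[0,0,0],-1],[[0,0,0],[0,0,0],-1]]'
python3 -c "
from h import *
c,P=wrist('pics/w3.png')
rects(c,P,.010,.035)
go(.4735,-.310,.029,-172.2)"
```

```text
time_s: 10.0
tcp_pos: [0.4718, -0.2723, 0.2511]
eef_rot: [179.9, 0.1, -80.0]
contact_force: [1.0, -0.0, 0.2]
gripper_width: 0.088
gripper_force: 0.0
time_s: 10.8
tcp_pos: [0.472, -0.3106, 0.249]
eef_rot: [179.9, -0.1, -139.2]
contact_force: [0.2, -0.2, -0.2]
gripper_width: 0.0874
gripper_force: 0.0
time_s: 11.4
tcp_pos: [0.4723, -0.3107, 0.2496]
eef_rot: [180.0, -0.1, -172.0]
contact_force: [-0.3, 0.4, -0.9]
gripper_width: 0.0878
gripper_force: 0.0
0.01 [ 120   46   48  159 4705] [ 433.1 -478.2] [180.5  34.6] 7.8 z 0.0153
0.01 [ 260   79   41  194 7145] [ 473.9 -312.7] [239.1  45.1] 7.7 z 0.0202
0.01 [ 372  171   66   90 4197] [ 493.1 -154. ] [110.7  61.8] 4.1 z 0.028
0.01 [ 163  310   67   36 1722] [ 695.6 -400.9] [53. 93.] 6.6 z 0.0244
shift cm [-0.14  0.05 22.08] turn [ 0.03 -0.06  0.22] tcp [ 0.4724 -0.3108  0.2498] [ 1.7997e+02 -6.0000e-02 -1.7198e+02] t 11.45
```

View pics/w3.png

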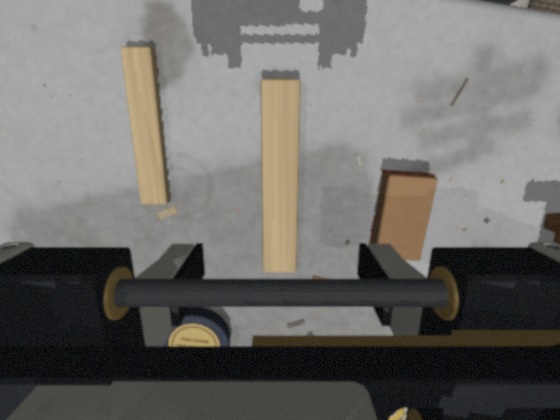

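The wrist view shows the large batten at (280,175), the decoy at (145,125) and the block at (408,215). The batten is at (474,-312) mm, 239x45, z 20, angle 7.7°. I'll descend and grip it.

```bash
python3 -m crank '[[[0,0,0.3],[-0.14,-0.13,3],-1],[[0,0,0],[0,0,4],-1],[[0,0,0],[0,0,4],-1],[[0,0,0],[0,0,4],-1],[[0,0,0],[0,0,3.5],-1],[[0,0,0],[0,0,2.2],-1],[[0,0,0],[0,0,1.3],-1],[[0,0,0],[0,0,0],-1]]'
python3 -m crank '[[[0,0,0],[0,0,0],1],[[0,0,0],[0,0,0],1],[[0,0,0],[0,0,0],1],[[0,0,0],[0,0,0],1],[[0,0,0],[0,0,0],1],[[0,0,0],[0,0,0],1],[[0,0,0],[0,0,0],1],[[0,0,0],[0,0,0],1]]' 25
```

```text
time_s: 12.25
tcp_pos: [0.4732, -0.3117, 0.0289]
eef_rot: [179.9, -0.2, -172.4]
contact_force: [0.2, 0.3, 0.2]
gripper_width: 0.0873
gripper_force: 0.0
time_s: 13.05
tcp_pos: [0.4743, -0.312, 0.0308]
eef_rot: [-180.0, 0.0, -172.5]
contact_force: [-0.7, 2.2, 4.9]
gripper_width: 0.0448
gripper_force: 25.0
```

Gripped (44.8 mm). Now lift straight up.

```bash
python3 -m crank '[[[0,0,0],[0,0,-1.5],1],[[0,0,0],[0,0,-3],1],[[0,0,0],[0,0,-3.5],1],[[0,0,0],[0,0,-3.5],1],[[0,0,0],[0,0,-3],1],[[0,0,0],[0,0,-2],1],[[0,0,0],[0,0,0],1],[[0,0,0],[0,0,0],1]]' 30
python3 -c "
from h import *
go(.5681,.0666,.195,-170.2)"
```

```text
time_s: 13.85
tcp_pos: [0.4739, -0.3117, 0.1951]
eef_rot: [180.0, 0.0, -172.5]
contact_force: [-0.0, -0.0, -1.7]
gripper_width: 0.0449
gripper_force: 30.0
shift cm [-1.426e+01  3.629e+01  3.000e-02] turn [ 0.03  0.01 -2.33] tcp [ 0.4739 -0.3117  0.1951] [ 1.7997e+02  1.0000e-02 -1.7253e+02] t 13.85
```

```bash
python3 -m crank '[[[0,0,0],[-0.5,1.3,0],1],[[0,0,0],[-1,2.5,0],1],[[0,0,0],[-1.1,2.8,0],1],[[0,0,0],[-1.1,2.8,0],1],[[0,0,0],[-1.1,2.8,0],1],[[0,0,0],[-1.1,2.8,0],1],[[0,0,0],[-1.1,2.8,0],1],[[0,0,0],[-1.1,2.8,0],1]]' 30
python3 -m crank '[[[0,0,0],[-1.1,2.8,0],1],[[0,0,0],[-1.1,2.8,0],1],[[0,0,0],[-1.1,2.8,0],1],[[0,0,0],[-1.1,2.8,0],1],[[0,0,0],[-1.1,2.8,0],1],[[0,0,0],[-0.76,1.79,0],1],[[0,0,-2.3],[0,0,0],1],[[0,0,0],[0,0,0],1]]' 30
python3 -c "
from h import *
c,P=wrist('pics/w4.png')
rects(c,P,.064,.074);rects(c,P,.13,.19)
go(.5681,.0666,.105,-170.2)"
```

```text
time_s: 14.65
tcp_pos: [0.527, -0.0954, 0.194]
eef_rot: [180.0, -0.1, -172.5]
contact_force: [0.5, 0.3, -1.4]
gripper_width: 0.0453
gripper_force: 30.0
time_s: 15.45
tcp_pos: [0.5685, 0.0683, 0.1942]
eef_rot: [-180.0, -0.1, -170.1]
contact_force: [-1.0, 0.1, -1.2]
gripper_width: 0.0448
gripper_force: 30.0
0.13 [  205    10   153   269 26337] [511.9  57.8] [127.1  76.5] 9.4 z 0.1838
0.13 [ 241  307   80   28 2206] [599.5  72.6] [20.9 45. ] 11.5 z 0.1835
shift cm [ 0.04 -0.1   8.95] turn [-0.02 -0.11 -0.02] tcp [0.5685 0.0678 0.1945] [-1.7998e+02 -1.1000e-01 -1.7022e+02] t 15.5
```

View pics/w4.png

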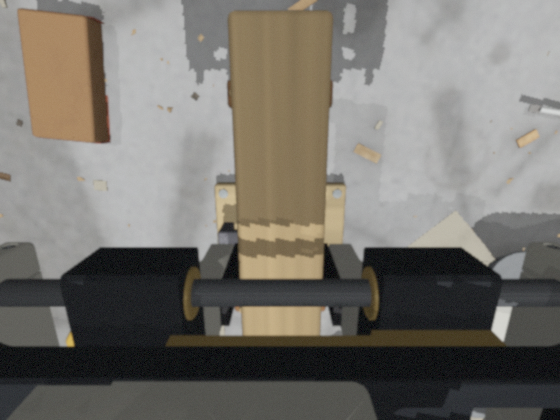

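The held batten is at (283,120) in the view, with the crosshead's ends peeking out evenly either side of it at (232,95) and (328,93). It sits about 1.3 mm too far in +y, so I'll correct that and lower it. The batten underside is 31 mm below the TCP, so it should touch near TCP z = 0.101.

```bash
python3 -m crank '[[[0,0,0],[0.04,-0.13,2],1],[[0,0,0],[0,0,2.5],1],[[0,0,0],[0,0,2],1],[[0,0,0],[0,0,1.2],1],[[0,0,0],[0,0,0.8],1],[[0,0,0],[0,0,0.5],1],[[0,0,0],[0,0,0],1],[[0,0,0],[0,0,0],1]]' 30
python3 -c "
from h import *
go(.5681,.0666,.101,-170.2)"
```

```text
time_s: 16.3
tcp_pos: [0.5694, 0.0663, 0.1062]
eef_rot: [180.0, 0.1, -170.2]
contact_force: [-0.5, 0.4, -1.4]
gripper_width: 0.045
gripper_force: 30.0
shift cm [0.12 0.05 0.52] turn [ 0.01  0.06 -0.01] tcp [0.5694 0.0663 0.1062] [ 1.7999e+02  6.0000e-02 -1.7021e+02] t 16.3
```

```bash
python3 -m crank '[[[0,0,0],[0.1,0,0.2],1],[[0,0,0],[0,0,0.15],1],[[0,0,0],[0,0,0.1],1],[[0,0,0],[0,0,0.1],1],[[0,0,0],[0,0,0],1],[[0,0,0],[0,0,0],1]]' 30
```

```text
time_s: 16.9
tcp_pos: [0.568, 0.066, 0.1008]
eef_rot: [-180.0, 0.0, -170.2]
contact_force: [-3.2, 0.2, 5.9]
gripper_width: 0.0447
gripper_force: 30.0
```

Contact: the vertical force went from -1.4 to +5.9 N at the expected height. Release and rise.

```bash
python3 -m crank '[[[0,0,0],[0,0,0],-1],[[0,0,0],[0,0,0],-1],[[0,0,0],[0,0,0],-1],[[0,0,0],[0,0,0],-1],[[0,0,0],[0,0,0],-1],[[0,0,0],[0,0,0],-1],[[0,0,0],[0,0,0],-1]]'
python3 -m crank '[[[0,0,0],[0,0,-1],-1],[[0,0,0],[0,0,-3],-1],[[0,0,0],[0,0,-4],-1],[[0,0,0],[0,0,-4],-1],[[0,0,0],[0,0,-4],-1],[[0,0,0],[0,0,-2],-1],[[0,0,0],[0,0,0],-1],[[0,0,0],[0,0,0],-1]]'
python3 -c "
from h import *
c,P=wrist('pics/w5.png')
rects(c,P,.087,.095);rects(c,P,.06,.0735,60);rects(c,P,.01,.035)
go(.5681,.0666,.101,-170.2)"
```

```text
time_s: 17.6
tcp_pos: [0.568, 0.066, 0.1]
eef_rot: [-180.0, -0.0, -170.2]
contact_force: [-0.2, -0.7, 0.0]
gripper_width: 0.0871
gripper_force: 0.0
time_s: 18.4
tcp_pos: [0.5678, 0.066, 0.2808]
eef_rot: [180.0, 0.1, -170.2]
contact_force: [-0.2, 0.4, -0.3]
gripper_width: 0.0875
gripper_force: 0.0
0.087 [ 258   71   45  208 8511] [562.1  63.9] [229.1  44.9] 10.0 z 0.0902
0.06 [242  90  17  21 281] [480.6  16.6] [20.3 17.6] 9.5 z 0.07
0.06 [303  90  19  21 322] [469.3  82. ] [20.3 19.5] 9.8 z 0.0701
0.06 [249 211  12  12 103] [612.8  40.4] [14.2 13.5] 8.3 z 0.0612
0.06 [246 249  16  21 263] [667.   47.9] [23.9 19.1] 8.9 z 0.0697
0.06 [300 249  18  21 304] [655.6 115.7] [24.5 21.8] 10.0 z 0.0698
0.01 [  81   35   63  104 5561] [ 494.3 -153.1] [112.3  61.6] 4.1 z 0.0283
0.01 [475 107  85  26 723] [439.9 349.4] [ 22.2 117.2] 1.5 z 0.0174
0.01 [ 229  170   33   93 1992] [633.   27.9] [134.7  42.7] 9.8 z 0.0154
0.01 [ 300  170   34   92 2527] [615.6 122.7] [132.8  44.8] 9.8 z 0.0154
0.01 [244 310  56  36 827] [802.2  81.5] [44.5 95.3] 33.2 z 0.0281
shift cm [-0.08  0.05 17.88] turn [ 0.02 -0.03 -0.01] tcp [0.5675 0.0659 0.2798] [ 1.7998e+02 -3.0000e-02 -1.7021e+02] t 18.45
```

View pics/w5.png

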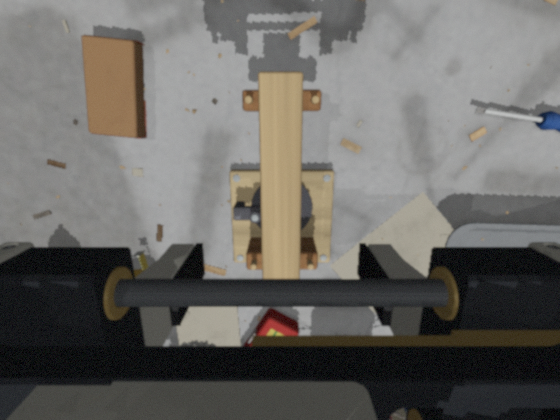

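The batten lies flat between the pins (280,175), with its top at z 90 mm, angle 10.0°, about 1 mm off the centre line, and centred within about 1 mm lengthwise. The leg is still seated and the robot is clear. Handing in.

```bash
python3 -c "
from plant import r
print(r.close_job())"
```

```text
the job is handed in; nothing more can be done
None
```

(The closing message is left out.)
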